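# Open the clamped reagent bottle

## Robot

A 6-joint arm with a two-finger parallel gripper is mounted at the origin on the work surface. World frame = base frame: x ahead of the robot, y to its left, z up, the work surface at z = 0. Lengths are in mm, angles in rad, forces in N, time in s.
With the tool pointing down it reaches from about 275 to 750 mm from the base axis. Payload 10.2 kg.
Tool frame: the origin (TCP) lies between the finger pads; the fingertips stand 11 mm ahead of it and the grasp point (between the pads) lies 8 mm behind it; z points along the fingers, y is the line along which they close (so a half turn about z gives the same grasp; the last joint's range is limited). The gripper opens to 85 mm and grips with 20 to 120 N. Pads are 22 mm wide; open, the fingers measure 114 mm over their backs; the gripper's body (76 mm by 85 mm) begins 54 mm behind the grasp point. The pads swing forward as they close: fully open they stand 13 mm farther back than shut.
Start: joints at [-1.412, 0.313, 1.498, -0, 1.331, -0.223], TCP at [195.598, -487.209, 242.294] pointing down, gripper open.
Joint ranges: [-2.94, 2.94], [-0.97, 2.17], [0.19, 2.56], [-1.23, 4.37], [0.02, 3.11], [-2.88, 2.88]. Speed limits (rad/s): [2.39, 2.39, 3.01, 3.14, 3.14, 3.14].

## Interface

Orientations are given as a unit quaternion [w, x, y, z].
In Python, from rig import sense, eyes, finish_job gives the robot as it stands.
- The arm moves only by the shell command python3 -m jog 'ROWS' [FORCE]. ROWS is JSON, a list of rows, each a list of 7 numbers: the shift along the tool's x, y, z in m, then the turn, a rotation vector about the tool's x, y, z in rad, then the finger opening in m, from 0 to 0.0854. In form: [[dx, dy, dz, rx, ry, rz, gripper], ...]. A call has 1 to 5 rows; each row shifts and turns the commanded pose from where the row before left it, along the tool's axes as they then stand; what a row does not reach is not made up. A row lasts 1/10 s, in which the tool goes at most 50 mm and 8.59 degrees, less where a joint would pass 70% of its speed; a pose out of reach is approached as far as the arm can. A call is refused whole if a number of a shift passes 0.05 or a number of a turn 0.15, either way. A call with a gripper value outside its range is refused whole. The fingers move at their own pace and stop on an object; FORCE is the grip in N (left out, the last holds). Time passes only in rows, so rows that do not move let the fingers close. It gives the time, the measured TCP pose, the force, the opening and the grip force at its end, in the units of the state.
- sense(): the state, without advancing time (a new reading comes with each control period).
- eyes.capture(name): name is "scene" or "top" or "wrist"; returns the picture (400x640x3 uint8, red, green, blue); there is no depth.
- eyes.calibration(name): a dict with "fx", "fy", "cx", "cy" (pixels), "dist" ([k1, k2, p1, p2, k3] as OpenCV has them; the pictures are not rectified), "cam_to_world" (4x4, takes a point from camera to world coordinates); the wrist camera has in their place "mount" (4x4, takes a point from camera to tool coordinates, whose origin is the TCP and whose axes are the flange's). Camera axes: x right, y down, z forward; pixel columns grow to the right and rows downward; lengths in mm; the calibration is good to about 2 mm. A picture is of the moment at which its call begins: read the wrist's pose just before it. calibration takes no time and is no camera call.
- finish_job(): hands the job in; it is judged then, once.
The state is a dict: "time_s": time; "joints": joint angles; "dq": joint speeds; "tau": joint torques, N m; "eef_pos": TCP position; "ee_rot": TCP orientation; "force": force on the tool from outside, world axes, zero at the start; "wrist_torque": the same for the moment, N m; "grip_width": opening from 0.0 (shut) to 1.0 (fully open); "grip_force": force on a finger pad.
Only numpy, scipy, OpenCV 4.12 (cv2) and the standard library are available. Lean on these libraries where they do the work, as an engineer would, in place of code of your own. Each camera call takes 0.05 s, during which the arm holds its last target. There are 200 camera calls.

## Task

Unscrew the wide cap of the square reagent bottle that is clamped in its nest, following the thread up without wrenching, pulling or pressing on it hard. Keep hold of the cap as the thread runs out, lift it off level, and set it down gently, open side down, flat inside the round steel dish without dropping it. Leave the dish and everything else on the bench where it stands.

Things in the scene. Friction and masses are not known exactly. Their poses are not given: they have to be found in the camera images.
- bottle: square reagent bottle, whitish plastic, 74 x 74 mm, clamped in a black deck nest (112 x 112 mm, walls 40 mm high) fixed to the bench: it cannot move or turn. Origin under the nest's centre, on the bench; z up the common axis of neck and cap. Shoulder up to 128 mm above the bench, then a collar 47 mm across up to 131 mm, then the round neck, 40 mm across, with its thread
- mouth (a point): centre of the bottle's mouth, rim 158 mm above the bench. Right-hand thread: turned anticlockwise seen from above, the cap climbs 6 mm a turn and comes free after 7.5 to 8.8 rad. Play 1.4 mm up and down, 0.8 mm sideways all round. A rubber ring on the rim pushes the cap up with about 8 N when screwed down, fading over the first 0.4 turn; then it turns easily
- cap: wide blue screw cap of that bottle, 58 mm in diameter, 28 mm high, ribbed plastic, closed on top, open below, 35 to 70 g. Origin at the centre of its lower rim, z up its axis. Screwed down, its rim is 136 mm and its top 164 mm above the bench; it has climbed about 8 mm when the thread lets go, and must rise 19 mm more for its rim to pass the mouth
- cap_top (a point): centre of the cap's top face, 28 mm above its rim. Grips of 10 to 25 N turn the cap without slipping. The plastic thread is easily damaged: keep side, lifting and pressing forces on the cap under about 12 N, also while the fingers close on it
- dish: shallow round steel dish, 150 mm in outer diameter, wall 3 mm thick and 14 mm high, standing loose on the bench, 250 g. Origin at the centre of its underside, z up
- dish_in (a point): centre of the dish's flat inner floor, 4 mm above the bench; the floor is 138 mm across
- well_plate: bystander: white 96-well plate in a black frame, 127 x 85 x 30 mm, origin under its centre
- tube_rack: bystander: grey rack with small tubes, 65 x 110 x 42 mm, origin under its centre
- tip_box_a: bystander: pipette tip box with yellow top, 122 x 84 x 65 mm, origin under its centre
- tip_box_b: bystander: second pipette tip box with yellow top, 122 x 84 x 65 mm, origin under its centre
- bottle_small: bystander: small round reagent bottle with a narrow blue cap, 60 mm in diameter, 118 mm high, origin under its centre
- bottle_tall: bystander: round reagent bottle with a narrow blue cap, 66 mm in diameter, 150 mm high, origin under its centre
- trough: bystander: empty white open trough, 127 x 85 x 40 mm, origin under its centre
- pipette: bystander: white hand pipette lying on the bench, 230 mm long, 24 mm thick, origin under its middle, x along it
Mind the look-alikes: they are no part of the job. What is shaped like the cap but orange or purple is not meant.

How it is judged:
By the outcome, as a careful person would: the job done as asked, in the order asked, and still so for the second after the job is handed in, with the robot touching nothing.
It also fails if it takes over 72 s, if anything falls off the work surface, if the arm or the gripper's body presses on something with over 40 N, if the wrist force passes 120 N, or if a joint passes its speed limit or range.

## Working session

There is one attempt and no reset: what is moved stays moved. The work goes in short steps, Python scripts to look and compute and a shell command to move; the robot and the scene stay as the last step left them, time stands still between calls to the robot, and variables do not carry over. Pictures are saved under pics/ and viewed, at most 10 in all, crops included, and the job is handed in when it is done.

```bash
mkdir -p pics; ls; python3 - <<'E'
from rig import sense, eyes
import cv2, numpy as np
s=sense(); print({k:np.round(v,3).tolist() for k,v in s.items()})
for n in("scene","top","wrist"):
    c=eyes.calibration(n); print(n,{k:np.round(v,3).tolist() for k,v in c.items()})
ims=[]
for n in("scene","top"):
    im=eyes.capture(n)[:,:,::-1]; cv2.imwrite(f"pics/{n}.png",im)
E
```

```text
pics
{'time_s': 0.0, 'joints': [-1.412, 0.313, 1.498, -0.0, 1.331, -0.223], 'dq': [0.002, 0.0, -0.002, 0.0, 0.001, 0.001], 'tau': [-0.0, -41.227, -25.974, -0.0, 0.004, 0.0], 'eef_pos': [195.54, -486.949, 241.729], 'ee_rot': [-0.001, 0.982, 0.19, 0.0], 'force': [1.1, -0.415, 0.125], 'wrist_torque': [0.017, 0.016, 0.01], 'grip_force': 0.0, 'grip_width': 0.998}
scene {'fx': 461.368, 'fy': 461.368, 'cx': 322.164, 'cy': 202.607, 'dist': [-0.086, 0.0, 0.0, 0.0, 0.0], 'cam_to_world': [[-0.028, 0.579, -0.815, 1865.49], [1.0, 0.022, -0.019, 22.518], [0.007, -0.815, -0.579, 1005.819], [0.0, 0.0, 0.0, 1.0]]}
top {'fx': 459.72, 'fy': 459.72, 'cx': 328.464, 'cy': 194.956, 'dist': [-0.043, 0.0, 0.0, 0.0, 0.0], 'cam_to_world': [[0.001, -0.979, 0.205, 339.579], [-1.0, -0.002, -0.005, -29.436], [0.006, -0.205, -0.979, 1330.682], [0.0, 0.0, 0.0, 1.0]]}
wrist {'fx': 316.632, 'fy': 316.632, 'cx': 313.8, 'cy': 201.104, 'dist': [-0.046, 0.0, 0.0, 0.0, 0.0], 'mount': [[-0.001, -0.956, -0.293, 74.08], [1.0, -0.001, -0.0, 0.316], [-0.0, -0.293, 0.956, -132.934], [0.0, 0.0, 0.0, 1.0]]}
```

View pics/top.png

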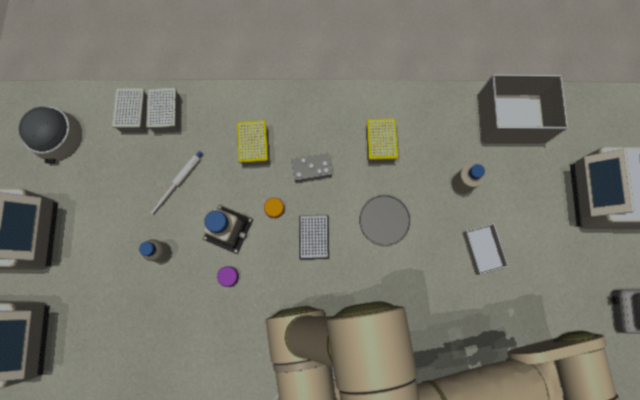

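View pics/scene.png

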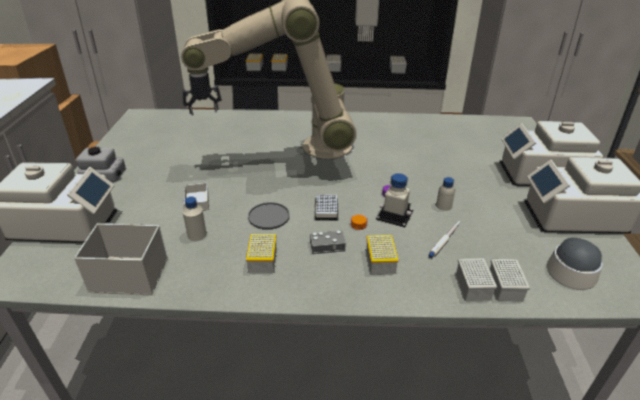

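The top view shows the square bottle's blue cap at about (217,222) in its black nest, and the dish at (385,220). The orange (274,207) and purple (227,276) caps are the decoys.

```bash
cat > h.py <<'E'
from rig import sense, eyes
import cv2, numpy as np
from scipy.spatial.transform import Rotation as R
def pose():
    s=sense(); w,x,y,z=s['ee_rot']; T=np.eye(4); T[:3,:3]=R.from_quat([x,y,z,w]).as_matrix(); T[:3,3]=s['eef_pos']; return T
def cam(n,T=None):
    c=eyes.calibration(n)
    K=np.array([[c['fx'],0,c['cx']],[0,c['fy'],c['cy']],[0,0,1]])
    M=np.array(c['cam_to_world']) if n!='wrist' else (pose() if T is None else T)@np.array(c['mount'])
    return K,np.array(c['dist']),M
def toworld(n,px,z,T=None):
    K,d,M=cam(n,T)
    u=cv2.undistortPoints(np.array(px,float).reshape(-1,1,2),K,d)[:,0]
    r=np.c_[u,np.ones(len(u))]@M[:3,:3].T; o=M[:3,3]
    return o+r*((z-o[2])/r[:,2])[:,None]
def project(n,P,T=None):
    K,d,M=cam(n,T); W=np.linalg.inv(M)
    return cv2.projectPoints(np.array(P,float).reshape(-1,1,3),cv2.Rodrigues(W[:3,:3])[0],W[:3,3],K,d)[0][:,0]
def blob(im,lo,hi,box):
    h=cv2.cvtColor(im,cv2.COLOR_RGB2HSV); m=cv2.inRange(h,np.array(lo),np.array(hi))
    x0,y0,x1,y1=box; k=np.zeros_like(m); k[y0:y1,x0:x1]=m[y0:y1,x0:x1]
    n,l,s,c=cv2.connectedComponentsWithStats(k); i=1+np.argmax(s[1:,4]); return l==i,s[i],c[i]
E
python3 - <<'E'
from h import *
t=eyes.capture("top"); s=eyes.capture("scene")
for n,im,b in(("top",t,(195,200,240,250)),("scene",s,(380,170,415,195))):
    m,st,c=blob(im,(100,80,30),(125,255,255),b); print(n,st,c,toworld(n,[c],158))
# dish rim: fit
print("dish",toworld("top",[[385,220],[360,220],[410,220],[385,195],[385,245]],14))
x,y,z=toworld("top",[[385,220]],14)[0]
cv2.imwrite("pics/crop.png",np.hstack([cv2.resize(t[190:260,180:260],(480,420),interpolation=2),cv2.resize(t[190:250,350:420],(320,420))])[:,:,::-1])
E
```

```text
top [205 211  22  22 376] [215.6356383  221.22606383] [[515.07870407 255.19446674 158.        ]]
scene [392 174  15  14 178] [398.65730337 180.19662921] [[529.38423887 253.36318836 158.        ]]
dish [[ 541.11390625 -200.35260046   14.        ]
 [ 541.03531071 -127.84945726   14.        ]
 [ 541.17385844 -273.02439684   14.        ]
 [ 615.11661699 -202.14543763   14.        ]
 [ 468.70435206 -198.63982841   14.        ]]
```

View pics/crop.png

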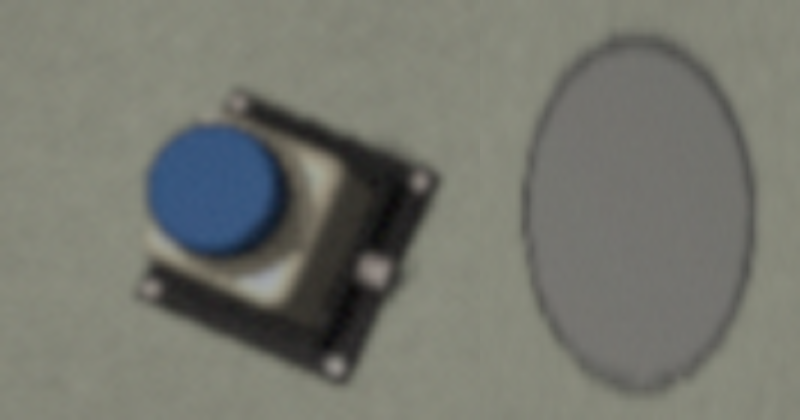

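The crop shows the cap top as a round blue disc centred near (216,221) full-frame, and the dish clearly centred around (385,220). That puts the cap near (515,255) and the dish near (541,-200). I'm moving above the cap now.

```bash
python3 -m jog '[[0.03,-0.03,-0.008,0,0,0,0.0854],[0.03,-0.03,-0.008,0,0,0,0.0854],[0.03,-0.03,-0.008,0,0,0,0.0854],[0.03,-0.03,-0.008,0,0,0,0.0854],[0.03,-0.03,-0.008,0,0,0,0.0854]]' 20
python3 -m jog '[[0.03,-0.03,0,0,0,0,0.0854],[0.03,-0.03,0,0,0,0,0.0854],[0.03,-0.03,0,0,0,0,0.0854],[0.03,-0.03,0,0,0,0,0.0854],[0.03,-0.03,0,0,0,0,0.0854]]'
python3 -m jog '[[0.03,-0.03,0,0,0,0,0.0854],[0.03,-0.03,0,0,0,0,0.0854],[0.03,-0.03,0,0,0,0,0.0854],[0.03,-0.03,0,0,0,0,0.0854],[0.03,-0.03,0,0,0,0,0.0854]]'
python3 -m jog '[[0.03,-0.03,0,0,0,0,0.0854],[0.03,-0.03,0,0,0,0,0.0854],[0.03,-0.03,0,0,0,0,0.0854],[0,0,0,0,0,0,0.0854]]'
python3 - <<'E'
from h import *
T=pose(); s=sense(); print(np.round(T,3),s['joints'],s['time_s'])
w=eyes.capture("wrist"); cv2.imwrite("pics/w1.png",w[:,:,::-1])
print(project("wrist",[[515,255,164]],T))
m,st,c=blob(w,(100,80,30),(125,255,255),(0,0,640,400)); print(st,c,toworld("wrist",[c],164,T))
E
```

```text
time_s: 0.7
eef_pos: [279.2, -290.4, 282.5]
ee_rot: [-0.0, 0.982, 0.19, 0.0]
force: [0.2, 0.6, -0.1]
grip_width: 0.995
grip_force: 0.0
time_s: 1.2
eef_pos: [362.5, -95.3, 282.4]
ee_rot: [0.0, 0.982, 0.19, 0.0]
force: [0.8, -1.0, 1.0]
grip_width: 1.0
grip_force: 0.0
time_s: 1.7
eef_pos: [445.8, 100.0, 282.3]
ee_rot: [0.0, 0.982, 0.19, 0.0]
force: [0.7, -0.8, 0.3]
grip_width: 1.002
grip_force: 0.0
time_s: 2.1
eef_pos: [496.0, 218.5, 281.2]
ee_rot: [-0.0, 0.981, 0.192, -0.001]
force: [-0.8, 0.2, -0.2]
grip_width: 1.002
grip_force: 0.0
[[ 9.27000e-01  3.76000e-01 -1.00000e-03  4.96029e+02]
 [ 3.76000e-01 -9.27000e-01  1.00000e-03  2.18544e+02]
 [-1.00000e-03 -1.00000e-03 -1.00000e+00  2.81207e+02]
 [ 0.00000e+00  0.00000e+00  0.00000e+00  1.00000e+00]] [1.98395975e-01 3.26659810e-01 1.37743655e+00 7.88645823e-04
 1.43852550e+00 1.38335960e+00] 2.1
[[280.09825362 160.33407177]]
[ 244  122   72   73 4044] [279.82937685 157.82418398] [[516.80442624 255.89662456 164.        ]]
```

View pics/w1.png

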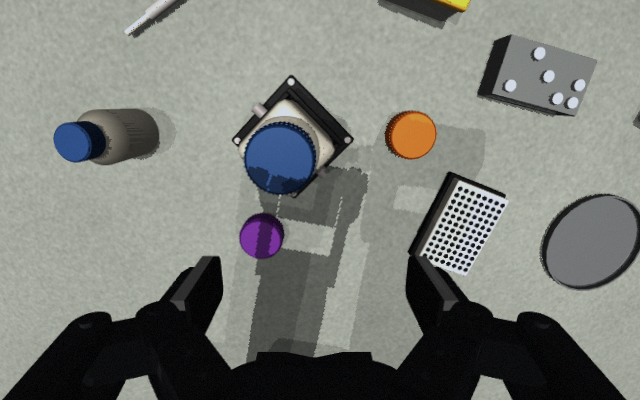

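The wrist view shows the cap at (280,158), with the orange (412,135) and purple (262,236) decoys nearby. The cap is at about (516.6,255.8). I'm centring over it, turning the wrist to the start of its unscrewing stroke, and descending partway.

```bash
python3 -m jog '[[0.0165,-0.0134,0,0,0,0,0.0854],[0.0165,-0.0134,0,0,0,0,0.0854],[0,0,0.02,0,0,0.135,0.0854],[0,0,0.02,0,0,0.135,0.0854],[0,0,0.02,0,0,0.135,0.0854]]'
python3 -m jog '[[0,0,0.02,0,0,0.135,0.0854],[0,0,0,0,0,0.135,0.0854],[0,0,0,0,0,0.135,0.0854],[0,0,0,0,0,0.135,0.0854],[0,0,0,0,0,0,0.0854]]'
python3 - <<'E'
from h import *
T=pose(); s=sense(); print(np.round(T,3),s['joints'],s['time_s'])
w=eyes.capture("wrist"); cv2.imwrite("pics/w2.png",w[:,:,::-1])
m,st,c=blob(w,(100,80,30),(125,255,255),(0,0,640,400)); print(st,c,toworld("wrist",[c],164,T), project("wrist",[[516.6,255.8,164]],T))
E
```

```text
time_s: 2.65
eef_pos: [516.0, 251.2, 221.7]
ee_rot: [0.0, 1.0, -0.015, 0.0]
force: [0.2, 0.4, -1.1]
grip_width: 1.004
grip_force: 0.0
time_s: 3.15
eef_pos: [516.1, 251.2, 202.5]
ee_rot: [0.0, 0.96, -0.279, 0.0]
force: [-0.2, 0.4, -0.7]
grip_width: 1.001
grip_force: 0.0
[[  0.844  -0.536  -0.    516.082]
 [ -0.536  -0.844  -0.    251.173]
 [  0.      0.     -1.    202.509]
 [  0.      0.      0.      1.   ]] [ 2.48993857e-01  4.51853070e-01  1.40436483e+00 -2.15230611e-04
  1.28542897e+00  2.38534205e+00] 3.15
[ 259  185   97  100 7403] [307.44995272 235.19221937] [[518.76362709 253.22979796 164.        ]] [[305.77077999 240.22092513]]
```

View pics/w2.png

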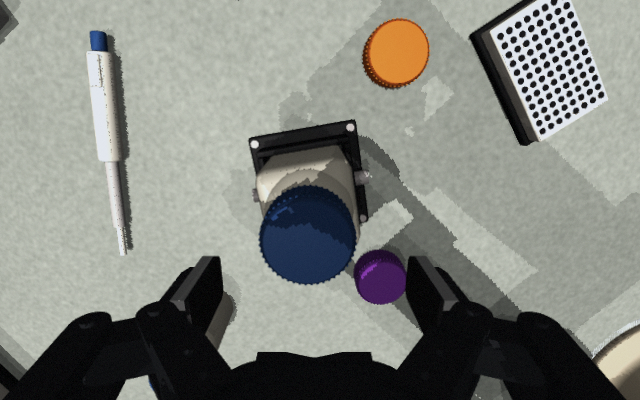

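The wrist view shows the cap at (307,235), and the finger midline sits at column 314, so the cap is about 3 mm off in tool y. The mount bias is about 2 mm. I'll cancel it by imaging the cap at yaws about 90° and 180° apart.

```bash
cat > look.py <<'E'
from h import *
import json,os
s=sense(); T=pose(); w=eyes.capture("wrist")
m,st,c=blob(w,(100,80,30),(125,255,255),(180,150,460,360))
k=cv2.convexHull(np.argwhere(m)[:,::-1].astype(np.int32)); (cx,cy),r=cv2.minEnclosingCircle(k)
e=toworld("wrist",[[cx,cy]],164,T)[0]
print("look",round(cx,1),round(cy,1),round(r,1),np.round(e,2),np.round(T[:3,3],2),'yaw',np.arctan2(T[1,0],T[0,0]).round(3),'q6',round(s['joints'][5],2),s['time_s'])
E
python3 -m jog '[[0.001,-0.003,0,0,0,0,0.0854],[0,0,0,0,0,0,0.0854]]' | head -2
python3 look.py
python3 -m jog '[[0,0,0,0,0,-0.15,0.0854],[0,0,0,0,0,-0.15,0.0854],[0,0,0,0,0,-0.15,0.0854],[0,0,0,0,0,-0.15,0.0854],[0,0,0,0,0,-0.15,0.0854]]' >/dev/null
python3 -m jog '[[0,0,0,0,0,-0.15,0.0854],[0,0,0,0,0,-0.15,0.0854],[0,0,0,0,0,-0.15,0.0854],[0,0,0,0,0,-0.15,0.0854],[0,0,0,0,0,-0.15,0.0854]]' >/dev/null
python3 -m jog '[[0,0,0,0,0,-0.07,0.0854],[0,0,0,0,0,0,0.0854],[0,0,0,0,0,0,0.0854]]' | head -2
python3 look.py
python3 -m jog '[[0,0,0,0,0,-0.15,0.0854],[0,0,0,0,0,-0.15,0.0854],[0,0,0,0,0,-0.15,0.0854],[0,0,0,0,0,-0.15,0.0854],[0,0,0,0,0,-0.15,0.0854]]' >/dev/null
python3 -m jog '[[0,0,0,0,0,-0.15,0.0854],[0,0,0,0,0,-0.15,0.0854],[0,0,0,0,0,-0.15,0.0854],[0,0,0,0,0,-0.15,0.0854],[0,0,0,0,0,-0.15,0.0854]]' >/dev/null
python3 -m jog '[[0,0,0,0,0,-0.07,0.0854],[0,0,0,0,0,0,0.0854],[0,0,0,0,0,0,0.0854]]' | head -2
python3 look.py
```

```text
time_s: 3.4
eef_pos: [518.8, 254.1, 202.4]
look 314.3 236.2 50.2 [518.87 253.15 164.  ] [518.83 254.14 202.36] yaw -0.561 q6 2.39 3.4
time_s: 4.75
eef_pos: [518.6, 254.3, 202.3]
look 307.3 230.0 50.2 [517.43 259.64 164.  ] [518.57 254.27 202.27] yaw 1.005 q6 0.82 4.75
time_s: 6.1
eef_pos: [518.6, 254.3, 202.3]
look 313.7 224.3 50.4 [511.32 258.11 164.  ] [518.59 254.29 202.29] yaw 2.574 q6 -0.75 6.1
```

The opposite views agree: the cap axis is at (515.1,255.7). I'm rewinding the wrist, centring and descending to grip height.

```bash
python3 -m jog '[[0,0,0,0,0,0.15,0.0854],[0,0,0,0,0,0.15,0.0854],[0,0,0,0,0,0.15,0.0854],[0,0,0,0,0,0.15,0.0854],[0,0,0,0,0,0.15,0.0854]]' >/dev/null
python3 -m jog '[[0,0,0,0,0,0.15,0.0854],[0,0,0,0,0,0.15,0.0854],[0,0,0,0,0,0.15,0.0854],[0,0,0,0,0,0.15,0.0854],[0,0,0,0,0,0.15,0.0854]]' >/dev/null
python3 -m jog '[[0,0,0,0,0,0.15,0.0854],[0,0,0,0,0,0.15,0.0854],[0,0,0,0,0,0.15,0.0854],[0,0,0,0,0,0.15,0.0854],[0,0,0,0,0,0.15,0.0854]]' >/dev/null
python3 -m jog '[[0,0,0,0,0,0.15,0.0854],[0,0,0,0,0,0.15,0.0854],[0,0,0,0,0,0.15,0.0854],[0,0,0,0,0,0.15,0.0854],[0,0,0,0,0,0.14,0.0854]]' >/dev/null
python3 -m jog '[[0,0,0,0,0,0.15,0.0854],[0,0,0,0,0,0.15,0.0854],[-0.0037,0.0007,0,0,0,0,0.0854],[0,0,0,0,0,0,0.0854],[0,0,0,0,0,0,0.0854]]'
python3 -c "
from h import *
T=pose();s=sense();d=np.array([515.1,255.7])-T[:2,3];print(np.round(s['joints'],3),T[:2,:2].T@d,np.round(T,3).tolist())"
```

```text
time_s: 8.65
eef_pos: [515.3, 256.3, 202.4]
ee_rot: [-0.0, 0.938, -0.348, 0.0]
force: [-0.2, 0.2, -0.3]
grip_width: 0.997
grip_force: 0.0
[ 0.258  0.455  1.4   -0.     1.287  2.539] [0.24835767 0.53127061] [[0.758, -0.652, 0.0, 515.258], [-0.652, -0.758, -0.0, 256.265], [0.0, -0.0, -1.0, 202.367], [0.0, 0.0, 0.0, 1.0]]
```

```bash
python3 -m jog '[[0.0002,0.0005,0.015,0,0,0,0.0854],[0,0,0.015,0,0,0,0.0854],[0,0,0.015,0,0,0,0.0854],[0,0,0.010,0,0,0,0.08],[0,0,0,0,0,0,0.07]]' 20
python3 -m jog '[[0,0,0,0,0,0,0.066],[0,0,0,0,0,0,0.064],[0,0,0,0,0,0,0.062],[0,0,0,0,0,0,0.062],[0,0,0,0,0,0,0.062]]'
python3 -c "
from h import *
T=pose();d=np.array([515.1,255.7])-T[:2,3];print(T[:2,:2].T@d)
w=eyes.capture('wrist');cv2.imwrite('pics/w3.png',w[:,:,::-1])"
```

```text
time_s: 9.15
eef_pos: [514.7, 255.5, 146.1]
ee_rot: [0.001, 0.937, -0.349, -0.001]
force: [0.6, 0.5, -0.5]
grip_width: 0.817
grip_force: 0.0
time_s: 9.65
eef_pos: [515.2, 255.7, 147.5]
ee_rot: [-0.0, 0.937, -0.349, 0.0]
force: [0.4, -0.6, 0.4]
grip_width: 0.722
grip_force: 0.0
[-0.1107837   0.08054659]
```

View pics/w3.png

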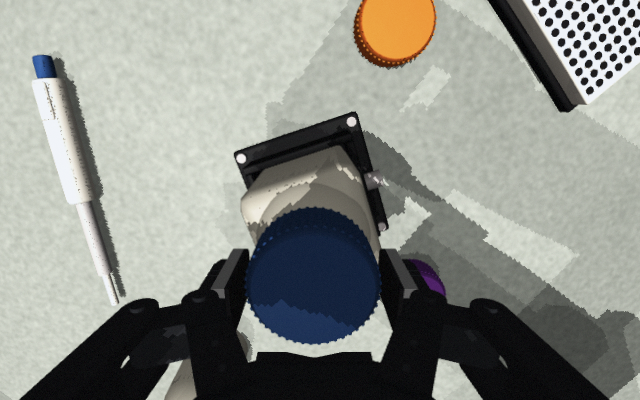

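The cap sits at (313,275), centred between the pads, with about the same gap on each side. I'm closing gradually while watching the side force.

```bash
python3 -m jog '[[0,0,0,0,0,0,0.0605],[0,0,0,0,0,0,0.0595],[0,0,0,0,0,0,0.0595]]' 20
python3 -m jog '[[0,0,0,0,0,0,0.0585],[0,0,0,0,0,0,0.0585]]'
python3 -m jog '[[0,0,0,0,0,0,0.0575],[0,0,0,0,0,0,0.0575]]'
```

```text
time_s: 10.0
eef_pos: [515.2, 255.7, 147.3]
ee_rot: [0.0, 0.937, -0.349, -0.0]
force: [-0.4, -0.5, 0.4]
grip_width: 0.692
grip_force: 0.0
time_s: 10.2
eef_pos: [515.3, 255.8, 147.5]
ee_rot: [-0.0, 0.937, -0.349, 0.0]
force: [1.3, 1.3, 1.3]
grip_width: 0.685
grip_force: 1.0
time_s: 10.4
eef_pos: [515.4, 255.8, 147.6]
ee_rot: [-0.0, 0.937, -0.349, 0.0]
force: [1.1, 2.9, 2.2]
grip_width: 0.68
grip_force: 13.7
```

```bash
python3 -m jog '[[0,0,0,0,0,0,0.056],[0,0,0,0,0,0,0.054],[0,0,0,0,0,0,0.054]]'
python3 -m jog '[[0,0,-0.0001,0,0,-0.1,0.054],[0,0,-0.0001,0,0,-0.1,0.054],[0,0,-0.0001,0,0,-0.1,0.054]]'
python3 -c "
from rig import sense;s=sense();print(s['wrist_torque'],s['joints'][5])"
```

```text
time_s: 10.7
eef_pos: [515.3, 255.7, 147.6]
ee_rot: [-0.0, 0.937, -0.349, 0.0]
force: [1.0, 3.0, 4.4]
grip_width: 0.671
grip_force: 22.9
time_s: 11.0
eef_pos: [515.4, 255.5, 147.8]
ee_rot: [-0.0, 0.979, -0.203, 0.0]
force: [1.5, 1.4, 3.6]
grip_width: 0.672
grip_force: 22.9
[ 0.23321607 -0.21944791 -0.08479769] 2.236963164982644
```

```bash
f(){ sed -n '1p;2p;4p;6p' | tr '\n' ' '; echo; }
python3 -m jog '[[0,0,-0.0001,0,0,-0.1,0.054],[0,0,-0.0001,0,0,-0.1,0.054],[0,0,-0.0001,0,0,-0.1,0.054],[0,0,-0.0001,0,0,-0.1,0.054],[0,0,-0.0001,0,0,-0.1,0.054]]'|f
python3 -m jog '[[0,0,-0.0001,0,0,-0.1,0.054],[0,0,-0.0001,0,0,-0.1,0.054],[0,0,-0.0001,0,0,-0.1,0.054],[0,0,-0.0001,0,0,-0.1,0.054],[0,0,-0.0001,0,0,-0.1,0.054]]'|f
python3 -c "
from rig import sense;s=sense();print(s['wrist_torque'],s['joints'][5])"
```

```text
time_s: 11.5 eef_pos: [515.4, 255.6, 148.1] force: [1.7, 2.4, 3.3] grip_force: 22.8 
time_s: 12.0 eef_pos: [515.4, 255.7, 148.5] force: [2.7, 3.1, 0.9] grip_force: 22.7 
[ 0.47235001 -0.41526669 -0.07192355] 1.23699810955719
```

```bash
f(){ sed -n '1p;2p;4p;6p' | tr '\n' ' '; echo; }
python3 -m jog '[[0,0,-0.0001,0,0,-0.1,0.054],[0,0,-0.0001,0,0,-0.1,0.054],[0,0,-0.0001,0,0,-0.1,0.054],[0,0,-0.0001,0,0,-0.1,0.054],[0,0,-0.0001,0,0,-0.1,0.054]]'|f
python3 -m jog '[[0,0,-0.0001,0,0,-0.1,0.054],[0,0,-0.0001,0,0,-0.1,0.054],[0,0,-0.0001,0,0,-0.1,0.054],[0,0,-0.0001,0,0,-0.1,0.054],[0,0,-0.0001,0,0,-0.1,0.054]]'|f
python3 -m jog '[[0,0,-0.0001,0,0,-0.1,0.054],[0,0,-0.0001,0,0,-0.1,0.054],[0,0,-0.0001,0,0,-0.1,0.054],[0,0,-0.0001,0,0,-0.1,0.054],[0,0,-0.0001,0,0,-0.1,0.054]]'|f
python3 -c "
from rig import sense;s=sense();print(s['wrist_torque'],s['joints'][5])"
```

```text
time_s: 12.5 eef_pos: [515.3, 255.8, 148.8] force: [3.3, 3.8, 0.4] grip_force: 22.6 
time_s: 13.0 eef_pos: [515.2, 255.8, 149.1] force: [2.4, 3.6, 0.3] grip_force: 22.5 
time_s: 13.5 eef_pos: [515.1, 255.8, 149.6] force: [3.1, 3.0, -0.3] grip_force: 22.5 
[ 0.55434804 -0.36738426 -0.07731747] -0.263028263599981
```

```bash
f(){ sed -n '1p;2p;4p;6p' | tr '\n' ' '; echo; }
python3 -m jog '[[0,0,-0.0001,0,0,-0.1,0.054],[0,0,-0.0001,0,0,-0.1,0.054],[0,0,-0.0001,0,0,-0.1,0.054],[0,0,-0.0001,0,0,-0.1,0.054],[0,0,-0.0001,0,0,-0.1,0.054]]'|f
python3 -m jog '[[0,0,-0.0001,0,0,-0.1,0.054],[0,0,-0.0001,0,0,-0.1,0.054],[0,0,-0.0001,0,0,-0.1,0.054],[0,0,-0.0001,0,0,-0.1,0.054],[0,0,-0.0001,0,0,-0.1,0.054]]'|f
python3 -m jog '[[0,0,-0.0001,0,0,-0.1,0.054],[0,0,-0.0001,0,0,-0.1,0.054],[0,0,-0.0001,0,0,-0.1,0.054],[0,0,-0.0001,0,0,-0.1,0.054],[0,0,-0.0001,0,0,-0.1,0.054]]'|f
python3 -m jog '[[0,0,-0.0001,0,0,-0.1,0.054],[0,0,-0.0001,0,0,-0.1,0.054],[0,0,-0.0001,0,0,-0.1,0.054],[0,0,-0.0001,0,0,-0.1,0.054],[0,0,-0.0001,0,0,-0.1,0.054]]'|f
python3 -m jog '[[0,0,-0.0001,0,0,-0.1,0.054],[0,0,-0.0001,0,0,-0.1,0.054],[0,0,0,0,0,0,0.054]]'|f
python3 -c "
from rig import sense;s=sense();print(s['wrist_torque'],s['joints'][5])"
```

```text
time_s: 14.0 eef_pos: [515.0, 255.7, 150.0] force: [2.2, 2.6, -0.8] grip_force: 22.5 
time_s: 14.5 eef_pos: [514.9, 255.6, 150.5] force: [1.5, 2.6, -2.1] grip_force: 22.5 
time_s: 15.0 eef_pos: [514.9, 255.5, 151.0] force: [0.9, 1.2, -0.5] grip_force: 22.5 
time_s: 15.5 eef_pos: [514.9, 255.4, 151.4] force: [1.6, 1.3, -0.5] grip_force: 22.5 
time_s: 15.8 eef_pos: [514.8, 255.4, 151.7] force: [1.0, 1.0, -0.6] grip_force: 22.5 
[ 0.2001241  -0.01391125 -0.01277609] -2.459863018126176
```

5.0 rad done with low forces. Now I'm releasing, rewinding the wrist 4.8 rad and regripping.

```bash
f(){ sed -n '1p;2p;4p;6p' | tr '\n' ' '; echo; }
python3 -m jog '[[0,0,0,0,0,0,0.058],[0,0,0,0,0,0,0.06],[0,0,0,0,0,0,0.065],[0,0,0,0,0,0,0.07],[0,0,0,0,0,0,0.07]]'|f
python3 -m jog '[[0,0,0,0,0,0.12,0.07],[0,0,0,0,0,0.15,0.07],[0,0,0,0,0,0.15,0.07],[0,0,0,0,0,0.15,0.07],[0,0,0,0,0,0.15,0.07]]'|f
python3 -m jog '[[0,0,0,0,0,0.15,0.07],[0,0,0,0,0,0.15,0.07],[0,0,0,0,0,0.15,0.07],[0,0,0,0,0,0.15,0.07],[0,0,0,0,0,0.15,0.07]]'|f
python3 -m jog '[[0,0,0,0,0,0.15,0.07],[0,0,0,0,0,0.15,0.07],[0,0,0,0,0,0.15,0.07],[0,0,0,0,0,0.15,0.07],[0,0,0,0,0,0.15,0.07]]'|f
python3 -m jog '[[0,0,0,0,0,0.15,0.07],[0,0,0,0,0,0.15,0.07],[0,0,0,0,0,0.15,0.07],[0,0,0,0,0,0.15,0.07],[0,0,0,0,0,0.15,0.07]]'|f
python3 -m jog '[[0,0,0,0,0,0.15,0.07],[0,0,0,0,0,0.15,0.07],[0,0,0,0,0,0.15,0.07],[0,0,0,0,0,0.15,0.07],[0,0,0,0,0,0.15,0.07]]'|f
python3 -m jog '[[0,0,0,0,0,0.15,0.07],[0,0,0,0,0,0.15,0.07],[0,0,0,0,0,0.15,0.07],[0,0,0,0,0,0.15,0.07],[0,0,0,0,0,0.15,0.07]]'|f
python3 -m jog '[[0,0,0,0,0,0.15,0.07],[0,0,0,0,0,0.15,0.07],[0,0,0,0,0,0,0.07],[0,0,0,0,0,0,0.07]]'|f
python3 -c "
from h import *
s=sense();print(s['joints'][5],s['grip_width']);T=pose();d=np.array([515.3,255.7])-T[:2,3];print(T[:2,:2].T@d)
w=eyes.capture('wrist');cv2.imwrite('pics/w4.png',w[:,:,::-1])"
```

```text
time_s: 16.3 eef_pos: [515.2, 255.6, 152.3] force: [-0.2, -0.2, 0.4] grip_force: 0.0 
time_s: 16.8 eef_pos: [515.2, 255.6, 152.3] force: [0.2, 0.3, 0.7] grip_force: 0.0 
time_s: 17.3 eef_pos: [515.1, 255.6, 152.3] force: [-1.0, -0.0, 0.2] grip_force: 0.0 
time_s: 17.8 eef_pos: [515.2, 255.6, 152.3] force: [0.2, -0.2, -0.0] grip_force: 0.0 
time_s: 18.3 eef_pos: [515.1, 255.6, 152.3] force: [0.3, -0.0, 0.2] grip_force: 0.0 
time_s: 18.8 eef_pos: [515.2, 255.6, 152.3] force: [-1.1, 0.2, 0.8] grip_force: 0.0 
time_s: 19.3 eef_pos: [515.2, 255.6, 152.3] force: [-0.0, 0.8, 0.6] grip_force: 0.0 
time_s: 19.7 eef_pos: [515.1, 255.7, 152.3] force: [0.3, 0.2, -0.8] grip_force: 0.0 
2.30713190537098 0.8212287017201746
[ 0.11942927 -0.10713193]
```

View pics/w4.png

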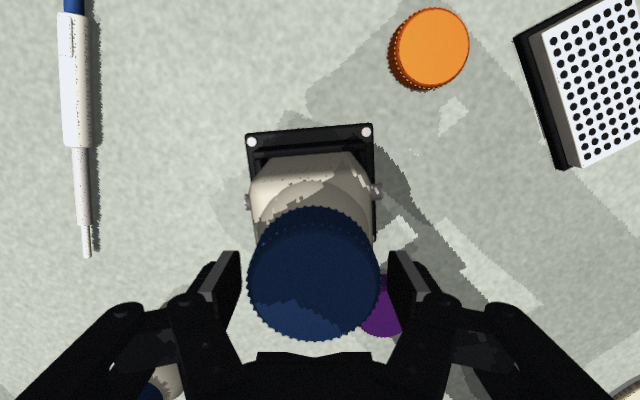

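The cap stays at (313,273) in the image although the tool is 4.8 mm higher, so the cap has climbed with it. It is still centred, so I'm regripping.

```bash
f(){ sed -n '1p;2p;4p;5p;6p' | tr '\n' ' '; echo; }
python3 -m jog '[[0,0,0,0,0,0,0.064],[0,0,0,0,0,0,0.061],[0,0,0,0,0,0,0.0595],[0,0,0,0,0,0,0.0585],[0,0,0,0,0,0,0.0585]]' 20|f
python3 -m jog '[[0,0,0,0,0,0,0.0575],[0,0,0,0,0,0,0.0575]]'|f
python3 -m jog '[[0,0,0,0,0,0,0.056],[0,0,0,0,0,0,0.054],[0,0,0,0,0,0,0.054]]'|f
python3 -m jog '[[0,0,-0.0001,0,0,-0.1,0.054],[0,0,-0.0001,0,0,-0.1,0.054],[0,0,-0.0001,0,0,-0.1,0.054],[0,0,-0.0001,0,0,-0.1,0.054],[0,0,-0.0001,0,0,-0.1,0.054]]'|f
python3 -m jog '[[0,0,-0.0001,0,0,-0.1,0.054],[0,0,-0.0001,0,0,-0.1,0.054],[0,0,-0.0001,0,0,-0.1,0.054],[0,0,-0.0001,0,0,-0.1,0.054],[0,0,-0.0001,0,0,-0.1,0.054]]'|f
```

```text
time_s: 20.25 eef_pos: [515.2, 255.6, 152.3] force: [0.0, 0.1, -0.7] grip_width: 0.685 grip_force: 0.0 
time_s: 20.45 eef_pos: [515.2, 255.7, 152.4] force: [-0.8, 0.3, 1.1] grip_width: 0.676 grip_force: 12.2 
time_s: 20.75 eef_pos: [515.2, 255.7, 152.5] force: [-1.0, 1.6, 2.4] grip_width: 0.673 grip_force: 21.2 
time_s: 21.25 eef_pos: [515.4, 255.7, 153.0] force: [0.3, 0.7, 1.9] grip_width: 0.672 grip_force: 21.2 
time_s: 21.75 eef_pos: [515.4, 255.8, 153.5] force: [0.4, 0.2, 1.8] grip_width: 0.673 grip_force: 21.2
```

```bash
f(){ sed -n '1p;2p;4p;5p;6p' | tr '\n' ' '; echo; }
python3 -m jog '[[0,0,-0.0001,0,0,-0.1,0.054],[0,0,-0.0001,0,0,-0.1,0.054],[0,0,-0.0001,0,0,-0.1,0.054],[0,0,-0.0001,0,0,-0.1,0.054],[0,0,-0.0001,0,0,-0.1,0.054]]'|f
python3 -m jog '[[0,0,-0.0001,0,0,-0.1,0.054],[0,0,-0.0001,0,0,-0.1,0.054],[0,0,-0.0001,0,0,-0.1,0.054],[0,0,-0.0001,0,0,-0.1,0.054],[0,0,-0.0001,0,0,-0.1,0.054]]'|f
python3 -m jog '[[0,0,-0.0001,0,0,-0.1,0.054],[0,0,-0.0001,0,0,-0.1,0.054],[0,0,-0.0001,0,0,-0.1,0.054],[0,0,-0.0001,0,0,-0.1,0.054],[0,0,-0.0001,0,0,-0.1,0.054]]'|f
python3 -m jog '[[0,0,-0.0001,0,0,-0.1,0.054],[0,0,-0.0001,0,0,-0.1,0.054],[0,0,-0.0001,0,0,-0.1,0.054],[0,0,-0.0001,0,0,-0.1,0.054],[0,0,-0.0001,0,0,-0.1,0.054]]'|f
python3 -m jog '[[0,0,-0.0001,0,0,-0.1,0.054],[0,0,-0.0001,0,0,-0.1,0.054],[0,0,-0.0001,0,0,-0.1,0.054],[0,0,-0.0001,0,0,-0.1,0.054],[0,0,-0.0001,0,0,-0.1,0.054]]'|f
python3 -m jog '[[0,0,-0.0001,0,0,-0.1,0.054],[0,0,-0.0001,0,0,-0.1,0.054],[0,0,-0.0001,0,0,-0.1,0.054],[0,0,-0.0001,0,0,-0.1,0.054],[0,0,-0.0001,0,0,-0.1,0.054]]'|f
python3 -m jog '[[0,0,-0.0001,0,0,-0.1,0.054],[0,0,-0.0001,0,0,-0.1,0.054],[0,0,-0.0001,0,0,-0.1,0.054],[0,0,-0.0001,0,0,-0.1,0.054]]'|f
python3 -c "
from rig import sense;s=sense();print(s['wrist_torque'],s['joints'][5])"
```

```text
time_s: 22.25 eef_pos: [515.4, 255.9, 153.9] force: [-0.6, 0.7, 1.8] grip_width: 0.674 grip_force: 21.2 
time_s: 22.75 eef_pos: [515.3, 255.9, 154.4] force: [0.6, 1.2, 2.7] grip_width: 0.671 grip_force: 21.2 
time_s: 23.25 eef_pos: [515.2, 255.9, 154.9] force: [-0.2, 0.9, 1.4] grip_width: 0.674 grip_force: 21.2 
time_s: 23.75 eef_pos: [515.2, 255.8, 155.4] force: [0.1, 1.3, 2.8] grip_width: 0.67 grip_force: 21.2 
time_s: 24.25 eef_pos: [515.2, 255.8, 155.9] force: [-1.0, 0.6, 1.7] grip_width: 0.675 grip_force: 21.2 
time_s: 24.75 eef_pos: [515.2, 255.7, 156.3] force: [-0.6, 0.1, 1.8] grip_width: 0.672 grip_force: 21.2 
time_s: 25.15 eef_pos: [515.2, 255.8, 156.7] force: [-0.7, 0.7, 2.0] grip_width: 0.671 grip_force: 21.1 
[0.05081042 0.06980655 0.01133974] -2.0930698893728414
```

```bash
f(){ sed -n '1p;2p;4p;5p;6p' | tr '\n' ' '; echo; }
python3 -m jog '[[0,0,-0.0003,0,0,-0.06,0.054],[0,0,-0.0003,0,0,-0.06,0.054],[0,0,-0.0003,0,0,-0.06,0.054]]'|f
python3 -m jog '[[0,0,-0.0004,0,0,-0.06,0.054],[0,0,-0.0004,0,0,-0.06,0.054],[0,0,-0.0004,0,0,0,0.054]]'|f
```

```text
time_s: 25.45 eef_pos: [515.1, 255.6, 157.2] force: [0.2, -0.3, -0.8] grip_width: 0.68 grip_force: 21.5 
time_s: 25.75 eef_pos: [515.1, 255.6, 158.5] force: [-0.3, -0.8, 0.8] grip_width: 0.677 grip_force: 21.5
```

```bash
f(){ sed -n '1p;2p;4p;5p;6p' | tr '\n' ' '; echo; }
python3 -m jog '[[0,0,-0.0005,0,0,0,0.054],[0,0,-0.0005,0,0,0,0.054],[0,0,-0.0005,0,0,0,0.054],[0,0,-0.0005,0,0,0,0.054]]'|f
python3 -m jog '[[0,0,-0.002,0,0,0,0.054],[0,0,-0.002,0,0,0,0.054],[0,0,-0.002,0,0,0,0.054],[0,0,-0.002,0,0,0,0.054]]'|f
```

```text
time_s: 26.15 eef_pos: [515.2, 255.7, 160.9] force: [0.1, -0.1, -0.4] grip_width: 0.67 grip_force: 21.5 
time_s: 26.55 eef_pos: [515.2, 255.7, 169.1] force: [-0.5, 1.0, -0.2] grip_width: 0.675 grip_force: 21.5
```

```bash
f(){ sed -n '1p;2p;4p;5p;6p' | tr '\n' ' '; echo; }
python3 -m jog '[[0,0,-0.006,0,0,0,0.054],[0,0,-0.01,0,0,0,0.054],[0,0,-0.012,0,0,0,0.054],[0,0,-0.012,0,0,0,0.054],[0,0,-0.01,0,0,0,0.054]]'|f
python3 -m jog '[[0,0,-0.008,0,0,0,0.054],[0,0,0,0,0,0,0.054]]'|f
python3 - <<'E'
from h import *
T=pose();s=sense();print(s['joints'].__class__,np.round(s['joints'],2)); print(T[:3,:3].T@(np.array([541.2,-200.4,T[2,3]])-T[:3,3]))
im=eyes.capture("wrist");cv2.imwrite("pics/w5.png",im[:,:,::-1])
E
```

```text
time_s: 27.05 eef_pos: [515.4, 255.7, 220.4] force: [-0.3, -0.3, -0.2] grip_width: 0.672 grip_force: 21.5 
time_s: 27.25 eef_pos: [515.5, 255.8, 228.1] force: [0.1, 0.3, -0.7] grip_width: 0.673 grip_force: 21.5 
<class 'numpy.ndarray'> [ 0.26  0.43  1.36  0.    1.34 -2.39]
[ 3.89117091e+02 -2.39492109e+02 -2.07567254e-01]
```

View pics/w5.png

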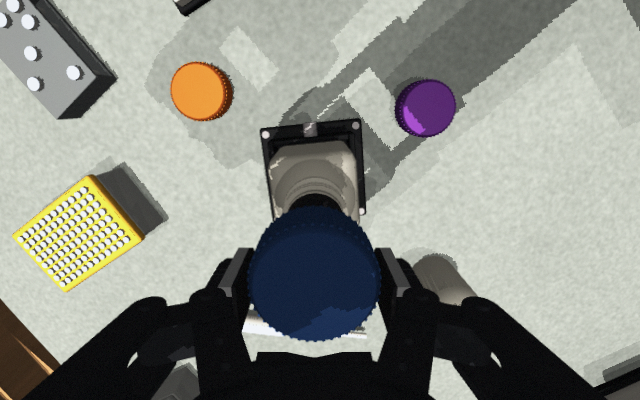

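The cap is held level between the pads at (314,270), and the open bottle neck shows behind it. Next I'm winding the wrist back 1.2 rad to leave joint range, then carrying the cap to the dish.

```bash
f(){ sed -n '1p;2p;4p;5p;6p' | tr '\n' ' '; echo; }
python3 -m jog '[[0,0,0,0,0,0.06,0.054],[0,0,0,0,0,0.13,0.054],[0,0,0,0,0,0.13,0.054],[0,0,0,0,0,0.13,0.054],[0,0,0,0,0,0.13,0.054]]'|f
python3 -m jog '[[0,0,0,0,0,0.13,0.054],[0,0,0,0,0,0.13,0.054],[0,0,0,0,0,0.13,0.054],[0,0,0,0,0,0.13,0.054],[0,0,0,0,0,0.1,0.054]]'|f
python3 -m jog '[[0,0,0,0,0,0,0.054],[0,0,0,0,0,0,0.054]]'|f
python3 -c "
from h import *
T=pose();print(sense()['joints'][5], T[:3,:3].T@(np.array([541.2,-200.4,T[2,3]])-T[:3,3]))"
```

```text
time_s: 27.8 eef_pos: [515.0, 255.6, 226.1] force: [0.1, -0.3, -0.2] grip_width: 0.673 grip_force: 21.5 
time_s: 28.3 eef_pos: [514.9, 255.6, 226.1] force: [0.1, -0.1, -0.8] grip_width: 0.676 grip_force: 21.5 
time_s: 28.5 eef_pos: [515.0, 255.6, 226.4] force: [-0.3, -0.3, -0.9] grip_width: 0.674 grip_force: 21.5 
-1.1917279867159454 [-8.14863302e+01 -4.49449081e+02  5.81483939e-02]
```

```bash
f(){ sed -n '1p;2p;4p;5p;6p' | tr '\n' ' '; echo; }
python3 -m jog '[[-0.0025,-0.0138,0,0,0,0,0.054],[-0.005,-0.0276,0,0,0,0,0.054],[-0.005,-0.0276,0,0,0,0,0.054],[-0.005,-0.0276,0,0,0,0,0.054],[-0.005,-0.0276,0,0,0,0,0.054]]'|f
python3 -m jog '[[-0.005,-0.0276,0,0,0,0,0.054],[-0.005,-0.0276,0,0,0,0,0.054],[-0.005,-0.0276,0,0,0,0,0.054],[-0.005,-0.0276,0,0,0,0,0.054],[-0.005,-0.0276,0,0,0,0,0.054]]'|f
python3 -m jog '[[-0.005,-0.0276,0,0,0,0,0.054],[-0.005,-0.0276,0,0,0,0,0.054],[-0.005,-0.0276,0,0,0,0,0.054],[-0.005,-0.0276,0,0,0,0,0.054],[-0.005,-0.0276,0,0,0,0,0.054]]'|f
python3 -m jog '[[-0.005,-0.0276,0,0,0,0,0.054],[-0.0025,-0.0138,0,0,0,0,0.054],[-0.0015,-0.0078,0,0,0,0,0.054],[0,0,0,0,0,0,0.054],[0,0,0,0,0,0,0.054]]'|f
python3 - <<'E'
from h import *
T=pose();print(np.round(sense()['joints'],2), T[:3,:3].T@(np.array([541.2,-200.4,T[2,3]])-T[:3,3]),np.round(T,3))
im=eyes.capture("wrist");
a=np.linspace(0,6.28,60)
for p in project("wrist",np.c_[541.2+75*np.cos(a),-200.4+75*np.sin(a),a*0+14],T): cv2.circle(im,tuple(int(v) for v in np.clip(p,-999,999)),1,(255,0,0),-1)
cv2.imwrite("pics/w6.png",im[:,:,::-1])
E
```

```text
time_s: 29.0 eef_pos: [521.9, 127.7, 226.8] force: [0.1, 1.0, 0.1] grip_width: 0.67 grip_force: 21.5 
time_s: 29.5 eef_pos: [529.2, -12.4, 226.8] force: [0.4, -0.5, -0.4] grip_width: 0.673 grip_force: 21.5 
time_s: 30.0 eef_pos: [536.7, -152.4, 226.8] force: [0.8, -0.1, -0.2] grip_width: 0.675 grip_force: 21.5 
time_s: 30.5 eef_pos: [540.1, -199.6, 226.8] force: [-0.1, 0.1, -1.3] grip_width: 0.668 grip_force: 21.6 
[-0.56  0.44  1.36  0.    1.34 -2.  ] [-1.22748413e+00 -6.78859923e-01 -4.22853242e-04] [[-9.92000e-01  1.24000e-01 -0.00000e+00  5.40066e+02]
 [ 1.24000e-01  9.92000e-01  0.00000e+00 -1.99575e+02]
 [ 0.00000e+00  0.00000e+00 -1.00000e+00  2.26811e+02]
 [ 0.00000e+00  0.00000e+00  0.00000e+00  1.00000e+00]]
```

View pics/w6.png

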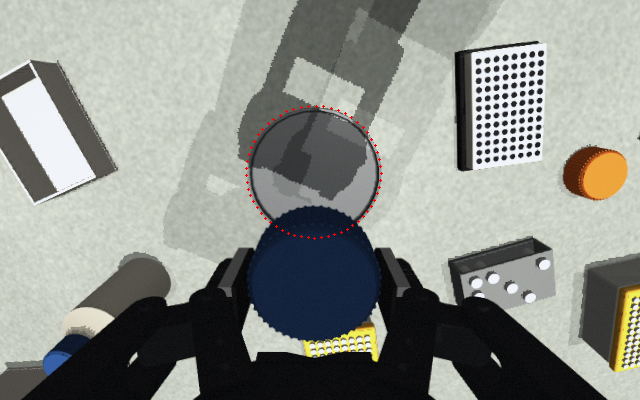

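The dish rim at (314,173) matches my projected circle to within a few mm. I'm descending into it.

```bash
f(){ sed -n '1p;2p;4p;5p;6p' | tr '\n' ' '; echo; }
python3 -m jog '[[-0.001,0,0.01,0,0,0,0.054],[0,0,0.02,0,0,0,0.054],[0,0,0.03,0,0,0,0.054],[0,0,0.03,0,0,0,0.054],[0,0,0.03,0,0,0,0.054]]'|f
python3 -m jog '[[0,0,0.03,0,0,0,0.054],[0,0,0.02,0,0,0,0.054],[0,0,0.014,0,0,0,0.054],[0,0,0.01,0,0,0,0.054],[0,0,0.004,0,0,0,0.054]]'|f
python3 -m jog '[[0,0,0,0,0,0,0.054],[0,0,0,0,0,0,0.054]]'|f
```

```text
time_s: 31.05 eef_pos: [540.9, -199.7, 105.1] force: [0.1, 0.0, -0.5] grip_width: 0.672 grip_force: 21.6 
time_s: 31.55 eef_pos: [541.0, -200.2, 28.2] force: [-0.9, 0.2, 0.8] grip_width: 0.673 grip_force: 21.6 
time_s: 31.75 eef_pos: [541.5, -200.7, 29.6] force: [0.1, -0.5, -0.7] grip_width: 0.671 grip_force: 21.6
```

```bash
f(){ sed -n '1p;2p;4p;5p;6p' | tr '\n' ' '; echo; }
python3 -m jog '[[0,0,0.003,0,0,0,0.054],[0,0,0.003,0,0,0,0.054],[0,0,0.002,0,0,0,0.054],[0,0,0.001,0,0,0,0.054],[0,0,0.001,0,0,0,0.054]]'|f
python3 -m jog '[[0,0,0.0005,0,0,0,0.054],[0,0,0.0005,0,0,0,0.054],[0,0,0,0,0,0,0.054]]'|f
python3 -m jog '[[0,0,0.0005,0,0,0,0.054],[0,0,0,0,0,0,0.054]]'|f
```

```text
time_s: 32.25 eef_pos: [541.1, -200.5, 18.7] force: [0.3, -0.1, 0.2] grip_width: 0.673 grip_force: 21.6 
time_s: 32.55 eef_pos: [541.1, -200.5, 17.8] force: [-0.1, -0.1, -0.9] grip_width: 0.672 grip_force: 21.6 
time_s: 32.75 eef_pos: [541.1, -200.5, 17.3] force: [-0.2, -0.5, -0.1] grip_width: 0.671 grip_force: 21.6
```

```bash
f(){ sed -n '1p;2p;4p;5p;6p' | tr '\n' ' '; echo; }
python3 -m jog '[[0,0,0.0005,0,0,0,0.054],[0,0,0,0,0,0,0.054]]'|f
python3 -m jog '[[0,0,0.0003,0,0,0,0.054],[0,0,0,0,0,0,0.054]]'|f
python3 -m jog '[[0,0,0.0003,0,0,0,0.054],[0,0,0,0,0,0,0.054]]'|f
```

```text
time_s: 32.95 eef_pos: [541.1, -200.5, 16.7] force: [-0.4, -0.5, 0.4] grip_width: 0.666 grip_force: 21.6 
time_s: 33.15 eef_pos: [541.1, -200.5, 16.5] force: [-0.8, 0.1, -0.2] grip_width: 0.673 grip_force: 21.6 
time_s: 33.35 eef_pos: [541.1, -200.6, 16.4] force: [-1.2, 0.4, 2.8] grip_width: 0.676 grip_force: 21.9
```

```bash
f(){ sed -n '1p;2p;4p;5p;6p' | tr '\n' ' '; echo; }
python3 -m jog '[[0,0,0.0002,0,0,0,0.054],[0,0,0,0,0,0,0.054]]'|f
python3 -m jog '[[0,0,0,0,0,0,0.0575],[0,0,0,0,0,0,0.0585],[0,0,0,0,0,0,0.060],[0,0,0,0,0,0,0.063],[0,0,0,0,0,0,0.066]]'|f
python3 -m jog '[[0,0,0,0,0,0,0.07],[0,0,0,0,0,0,0.07]]'|f
python3 -m jog '[[0,0,-0.002,0,0,0,0.07],[0,0,-0.005,0,0,0,0.07],[0,0,-0.015,0,0,0,0.07],[0,0,-0.02,0,0,0,0.07],[0,0,-0.03,0,0,0,0.07]]'|f
python3 -m jog '[[0,0,-0.04,0,0,0,0.07],[0,0,-0.04,0,0,0,0.07],[0,0,-0.03,0,0,0,0.07],[0,0,0,0,0,0,0.07]]'|f
python3 - <<'E'
from h import *
a=eyes.capture("wrist");b=eyes.capture("scene")
cv2.imwrite("pics/w7.png",np.hstack([cv2.resize(a,(480,300)),cv2.resize(b[180:250,220:320],(300,300),interpolation=2)[:, :300]])[:,:,::-1])
E
```

```text
time_s: 33.55 eef_pos: [541.1, -200.5, 16.4] force: [-2.2, 2.0, 5.9] grip_width: 0.675 grip_force: 22.2 
time_s: 34.05 eef_pos: [541.1, -200.5, 15.9] force: [-0.3, 0.6, -0.1] grip_width: 0.772 grip_force: 0.0 
time_s: 34.25 eef_pos: [541.1, -200.5, 16.0] force: [-0.2, 0.5, -0.3] grip_width: 0.821 grip_force: 0.0 
time_s: 34.75 eef_pos: [540.6, -200.2, 89.0] force: [0.2, -0.4, 0.5] grip_width: 0.821 grip_force: 0.0 
time_s: 35.15 eef_pos: [542.5, -201.3, 203.8] force: [0.6, -0.9, 0.4] grip_width: 0.821 grip_force: 0.0
```

View pics/w7.png

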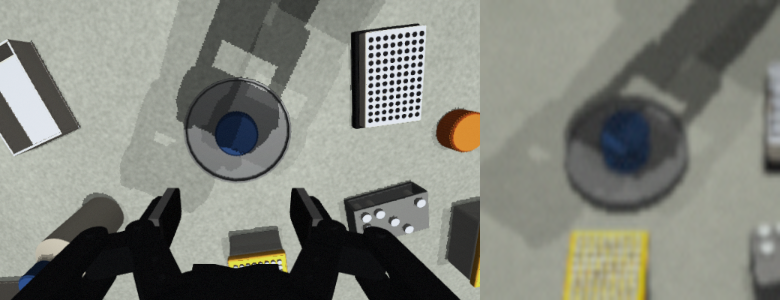

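The cap sits flat and upright inside the dish (cap at (237,133), dish centre (238,130) in the left view), and the gripper is well clear. I'm handing the job in.

```bash
python3 -c "
from rig import finish_job
print(finish_job())"
```

```text
the job is handed in; nothing more can be done
None
```

The cap is unscrewed, lifted off level and set down open side down, flat near the centre of the steel dish, and the job is handed in at about 35 s. The measured side and vertical forces on the cap stayed under about 6 N.

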